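Set the carton jig's end stop to a carton

TASK

Set the packing jig's end stop to this carton: slacken the thumb screw of the stop collar, slide the collar along its shaft until the paddle has pushed the carton home against the end fence and holds it snugly under light pressure, and tighten the thumb screw again while it is held so, so that the pressure stays on. Do not drag the collar while its screw is tight, do not crush the carton, and leave the other things on the bench as they are.

Things in the scene. Friction and masses are not known exactly. Their poses are not given: they have to be found in the camera images.
- jig: the packing jig, fixed: aluminium base plate 285 mm (its x) by 520 mm (its y), 10 mm thick. Origin at bench level near the plate's middle (plate x -147 to 137 mm). A 20 mm steel shaft runs along jig y at jig x = 95 mm, 60 mm above the bench, between supports (84 mm high) at jig y = -232 and 232 mm. Along the carton's back runs a low guide, 32 mm high, at jig x = 59 mm.
- fence_face (a point): middle of the inner face of the grey end fence that stands across the jig's -y end (150 mm wide, 95 mm high above the bench, face at jig y = -200 mm); the carton belongs flat against it
- stop_collar: dark steel stop collar on the shaft, 48 mm diameter, 40 mm long, axes parallel to the jig's; origin at its middle, on the shaft's axis. It slides only along jig y (keyed, it cannot swing); the fence is towards -y. Screw slack: it drags with 1.5 N, and the carton's pressed panel pushes it back if let go. Screw tight: it holds about 20 N at 0.45 rad, 40 N at 0.25.
- paddle_face (a point): middle of the paddle's rubber face that meets the carton, 25 mm towards -y from the collar's middle. The paddle (104 mm wide, 60 mm high, top 92 mm above the bench) is fixed to the collar by an arm towards -x
- thumb_screw (a joint): turn of the collar's thumb screw, rad: grows counter-clockwise seen from above, which slackens (ends at 0 and 2.6). It starts tight, 0.05 to 0.3. Above 1.2 it is clear of the shaft and the collar is free; below, it bears on the shaft ever harder: at 0.45 or less it is tight. Turning it takes 0.03 to 0.15 N m.
- tab_grip (a point): centre of the thumb screw's flat upright tab, on the screw's vertical axis, straight above the collar's middle, 118 mm above the bench. Tab 32 mm wide (point x), 8 mm thick (point y: squeeze along it), 32 mm high, on an 8 mm stem; below 89 mm is the collar. At screw 0 its y is the jig's y. It turns with the screw and travels with the collar, which can be slid and pressed by it.
- carton: sealed carton on the jig's plate, loose, about 0.5 kg: 150 (x) by 200 (y) by 100 mm high, origin under its centre. Starts 3 to 12 mm short of the fence; home, it is at jig y = -100 mm. Sliding it takes 2 to 4 N. Its springy end panel towards the paddle, about 7 N per mm, bulges 5 to 23 mm beyond the 200: no reading tells how much, feel it. Snug is 6 to 16 N on it (best 11); above 16 N crushes it.
- tin_a: bystander: a tin, 74 mm diameter, 110 mm high; origin at its underside
- tin_b: bystander: a flat tin, 84 mm diameter, 60 mm high; origin at its underside
- jar: bystander: a jar, 68 mm diameter, 105 mm high; origin at its underside
- tape_roll: bystander: a roll of packing tape lying on the jig's plate behind the paddle, 80 mm diameter, 48 mm high; origin at its underside
- knife: bystander: a closed cutter knife lying on the jig's front edge, 22 by 140 by 15 mm; origin at its underside
- small_carton: bystander: a small carton behind the shaft, 80 by 120 by 60 mm; origin at its underside
- steel_rule: bystander: a steel rule lying behind the jig, 30 by 200 by 4 mm; origin at its underside

How it is judged:
On the way, in this order (a step that is already met when the one before it is completed fails the run):
1. the thumb screw is slackened (above 1.2 rad) with the collar still where it stood (within 10 mm), not dragged (value of joint thumb_screw above 1.2 rad and distance of stop_collar from where it was at the start of the episode below 0.01 m), for 0.05 s.
2. the paddle presses the carton, which is home at the fence (within 2 mm), with 6 N or more (contact force between stop_collar and carton above 6 N and y of carton in the frame of jig below -0.098 m), for 0.2 s.
At the end, for the whole second after the job is handed in: The carton stands flat on the jig, home at the end fence within 2 mm; the paddle presses it with 6 to 16 N; the thumb screw is tight (below 0.45 rad), the collar is at rest and the robot has let go (all of step 2 and value of joint thumb_screw below 0.45 rad and height (world z) of carton below 0.014 m and linear speed of stop_collar below 0.005 m/s); the robot touches nothing.
It fails at once if the paddle presses the carton with more than 16 N (crushed) (contact force between stop_collar and carton above 16 N).
It fails at once if the collar is dragged along the shaft with its screw tight (value of joint thumb_screw below 0.45 rad and linear speed of stop_collar above 0.04 m/s).
It fails at once if a bystander is moved by more than 30 mm (distance of any of tin_a, tin_b, jar, tape_roll, knife, small_carton, steel_rule from where it was at the start of the episode above 0.03 m).
It also fails if it takes over 54 s, if anything falls off the work surface, if the arm or the gripper's body presses on something with over 40 N, if the wrist force passes 120 N, or if a joint passes its speed limit or range.

ROBOT

A 6-joint arm with a two-finger parallel gripper is mounted at the origin on the work surface. World frame = base frame: x ahead of the robot, y to its left, z up, the work surface at z = 0. Lengths are in m, angles in rad, forces in N, time in s.
With the tool pointing down it reaches from about 0.35 to 0.775 m from the base axis. Payload 7.3 kg.
Tool frame: the origin (TCP) lies on the centre line of the jaws, within the pads' length; the fingertips stand 17 mm ahead of it and the grasp point (between the pads) lies 2 mm behind it (robot.tip_extent is the distance from the TCP to the fingertips, in m); z points along the fingers, y is the line along which they close (so a half turn about z gives the same grasp; the last joint's range is limited). The gripper opens to 92 mm and grips with 3 to 60 N. Pads are 19 mm wide; open, the fingers measure 130 mm over their backs; the gripper's body (75 mm by 190 mm) begins 47 mm behind the grasp point.
Start: joints at [1.066, 0.342, 1.524, -0, 1.275, -0.146], TCP at [0.184, 0.492, 0.244] pointing down, gripper open.
Joint ranges: [-2.53, 2.53], [-0.77, 2.02], [0.04, 2.7], [-1, 4.14], [0.28, 2.66], [-3.11, 3.11]. Speed limits (rad/s): [2.57, 2.57, 3.14, 3.14, 3.14, 3.14].

INTERFACE

Orientations are given as [roll, pitch, yaw] about the fixed x, y, z axes, in that order (R = Rz(yaw) Ry(pitch) Rx(roll)).
In Python, from cell import robot gives the robot as it stands.
- The arm moves only by the tool step_arm, never from a script. Its argument "motion" is a list of rows, each a list of 2 entries, a list of its own where there are three numbers: the shift along the tool's x, y, z in units of 60 mm (1.0 is 60 mm), then the turn about the tool's z in rad. In form: [[[x, y, z], spin], ...]. A call has 1 to 10 rows; each row is the pose to reach, as a shift and turn from the pose commanded when the call began, along the tool's axes at that moment; what a row does not reach only later rows make up. A row lasts 1/8 s, in which the tool goes at most 62.5 mm and 10.7 degrees, less where a joint would pass 70% of its speed; a pose out of reach is approached as far as the arm can. A call with a gripper value outside its range is refused whole. "hand" is the closure in counts, from 0 (fully open) to 255 (shut), set as the call begins (left out, the last holds). The fingers move at their own pace and stop on an object; "squeeze" is the grip in N (left out, the last holds). Time passes only in rows, so rows that repeat a pose let the fingers close. It gives the time, the measured TCP pose, the force, the opening and the grip force at its end, in the units of the state.
- robot.observe(): the state, without advancing time (a new reading comes with each control period).
- robot.read_camera(name): name is "scene" or "top" or "wrist"; returns a dict with "pixels" (400x640x3 uint8, red, green, blue), "intrinsics" (3x3 intrinsics, pixels), "xyz" and "rotation" of the camera in the world; the wrist camera has in their place "T_tool_cam" (4x4, takes a point from camera to tool coordinates, whose origin is the TCP and whose axes are the flange's). Camera axes: x right, y up, looking along -z (the intrinsics and any distortion apply to the point x, -y, -z); pixel columns grow to the right and rows downward; lengths in m; the calibration is good to about 2 mm. A picture is of the moment at which its call begins: read the wrist's pose just before it. There is no depth.
- robot.hand_in(): hands the job in; it is judged then, once.
The state is a dict: "time": time; "qpos": joint angles; "qvel": joint speeds; "joint_efforts": joint torques, N m; "tool_pos": TCP position; "tool_rot": TCP orientation; "contact_force": force on the tool from outside, world axes, zero at the start; "torque": the same for the moment, N m; "opening": finger opening in m; "grip_force": force on a finger pad.
Only numpy, scipy, OpenCV 4.12 (cv2) and the standard library are available. Lean on these libraries where they do the work, as an engineer would, in place of code of your own. Each camera call takes 0.05 s, during which the arm holds its last target. There are 200 camera calls.

## Working session

There is one attempt and no reset: what is moved stays moved. The work goes in short steps, Python scripts to look and compute and a tool call to move; the robot and the scene stay as the last step left them, time stands still between calls to the robot, and variables do not carry over. Pictures are saved under pics/ and viewed, at most 10 in all, crops included, and the job is handed in when it is done.

Besides the shell and the picture viewer there is one more tool, called by a JSON object that holds its "fn" and its "kwargs". step_arm: Moves the arm, as the interface text tells. Its arguments: {"type":"object","properties":{"motion":{"type":"array"},"hand":{"type":"number"},"squeeze":{"type":"number"}},"required":["motion"]}

```bash
mkdir -p pics && python3 - <<'E'
from cell import robot
import cv2,json,numpy as np
s=robot.observe();print(s)
for n in("scene","top"):
    c=robot.read_camera(n);cv2.imwrite(f"pics/{n}0.png",c["pixels"][:,:,::-1])
    print(n,np.round(c["intrinsics"],1).tolist(),c["xyz"],np.array(c["rotation"]).tolist(),[k for k in c])
    np.savez(f"{n}.npz",**{k:np.array(v) for k,v in c.items()})
E
```

```text
{'time': 0.0, 'qpos': array([ 1.06597908e+00,  3.42738008e-01,  1.52503711e+00,  8.30952663e-06,
        1.27539354e+00, -1.45958084e-01]), 'qvel': array([-7.69419269e-04, -2.18433329e-04, -8.01624924e-04, -7.79600605e-05,
       -1.00239557e-03, -1.46371564e-03]), 'joint_efforts': array([ 2.35658053e-04, -4.31244636e+01, -2.44223374e+01,  7.19522615e-02,
        5.58570900e-02, -1.06015680e-04]), 'tool_pos': array([0.18414969, 0.49122923, 0.24303   ]), 'tool_rot': array([-3.14003456e+00, -2.37075712e-04,  2.78273088e+00]), 'contact_force': array([0.14067001, 0.25001174, 0.17358407]), 'torque': array([-0.046475  , -0.01529356, -0.01970925]), 'grip_force': 0.0, 'opening': 0.09211859706558538}
scene [[450.8, 0.0, 320.4], [0.0, 450.8, 208.1], [0.0, 0.0, 1.0]] [1.29793682 0.65243347 1.11631698] [0.7580110015123046, 0.01940137947863918, 2.2793536002293604] ['pixels', 'intrinsics', 'xyz', 'rotation']
top [[458.2, 0.0, 321.8], [0.0, 458.2, 196.7], [0.0, 0.0, 1.0]] [0.46930837 0.00170692 1.50566276] [0.06030045489567648, 8.545877731336304e-05, -1.5761473097224243] ['pixels', 'intrinsics', 'xyz', 'rotation']
```

View pics/top0.png

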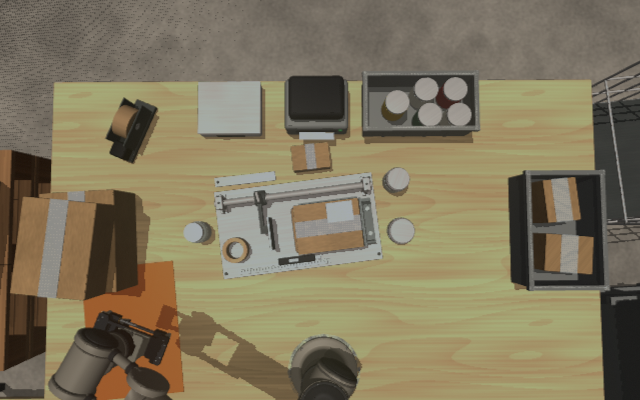

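View pics/scene0.png

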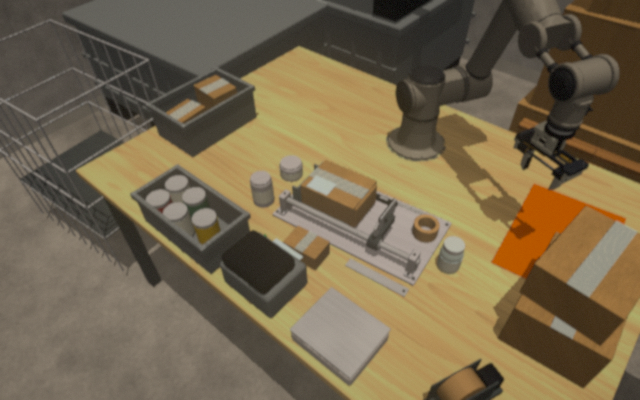

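The top view shows the jig rotated slightly, with plate corners near (215,187), (371,174), (383,259) and (224,278). The collar is near (262,197), the carton at (330,226), the fence at (368,220) and the tape roll at (236,250). I'll zoom in on the plate.

```bash
cat > h.py <<'E'
import numpy as np,cv2
from scipy.spatial.transform import Rotation as R
def ray(K,p,Rm,px,z):
    d=Rm@(np.array([(px[0]-K[0,2])/K[0,0],-(px[1]-K[1,2])/K[1,1],-1.]))
    return p+d*(z-p[2])/d[2]
def cam(n):
    c=np.load(n+".npz");return c["intrinsics"],c["xyz"],R.from_euler("xyz",c["rotation"]).as_matrix()
E
python3 - <<'E'
from h import *
im=cv2.imread("pics/top0.png")[160:290,205:395]
cv2.imwrite("pics/topcrop.png",cv2.resize(im,None,fx=4,fy=4,interpolation=cv2.INTER_CUBIC))
c=cam("top")
for p in[(215,187),(371,174),(383,259),(224,278)]:print(ray(*c,p,.01))
E
```

```text
[0.59318638 0.3509963  0.01      ]
[ 0.63321548 -0.16026317  0.01      ]
[ 0.35601631 -0.1959081   0.01      ]
[0.29768815 0.31930903 0.01      ]
```

View pics/topcrop.png

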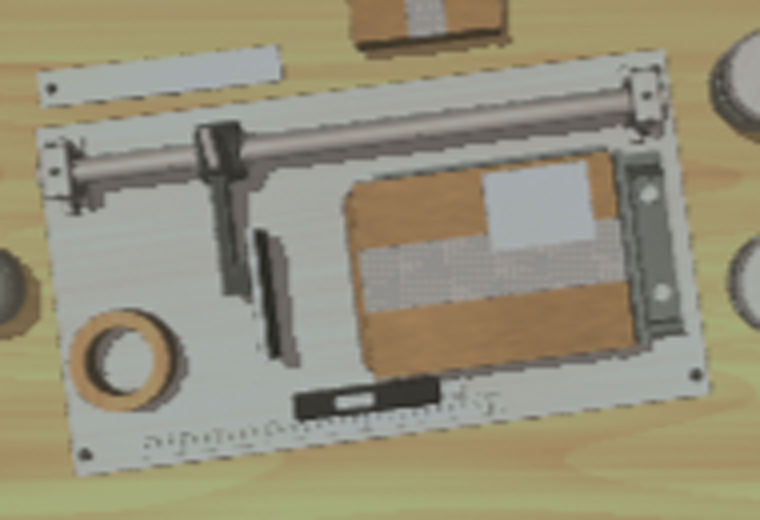

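The crop shows support tops at (55,172) and (647,95), the collar and tab near (216,150), the paddle at (268,293), and carton edges x≈345–640. Next I compute the jig frame and the tab position.

```bash
python3 - <<'E'
from h import *
c=cam("top")
w=lambda p,z:ray(*c,(p[0]/4+205-.375,p[1]/4+160-.375),z)
cs=[w(p,.01) for p in[(40,130),(665,50),(707,397),(77,475)]]
print(np.round(cs,4))
a,b=w((55,172),.084),w((647,95),.084)
print("sup",a,b,np.linalg.norm(a-b))
y=(a-b)/np.linalg.norm(a-b);x=np.array([y[1],-y[0],0]);o=(a+b)/2-.095*x;o[2]=0
yaw=np.arctan2(x[1],x[0]);print("yaw",yaw,"o",o)
pc=np.array(cs);e=(pc[0]-pc[1]+pc[3]-pc[2]);print("yaw plate",np.arctan2(-e[0],e[1]),"c",pc.mean(0))
J=lambda p:(np.array([x@(p-o),y@(p-o)]))
for n,p,z in[("collar",(216,150),.085),("tab",(210,150),.134),("paddle",(268,293),.092),("cl",(345,192),.1),("cl2",(370,375),.1),("cr",(640,345),.1),("cr2",(612,152),.1),("fence",(628,250),.095)]+[("c",None,0)]*0:
    print(n,w(p,z),J(w(p,z)))
from cell import robot
s=robot.observe();p=np.array([.55,.23])
print(np.load("top.npz")["rotation"])
E
```

```text
[[ 0.5764  0.3521  0.01  ]
 [ 0.6394 -0.1599  0.01  ]
 [ 0.3564 -0.1906  0.01  ]
 [ 0.2965  0.3197  0.01  ]]
sup [0.53832058 0.32280926 0.084     ] [ 0.5958543  -0.13750309  0.084     ] 0.4638939392940183
yaw 0.12434361406737807 o [0.47282091 0.08087086 0.        ]
yaw plate 0.11972212789132389 c [0.46717608 0.08030298 0.01      ]
collar [0.55470311 0.19771605 0.085     ] [0.09574156 0.10578775]
tab [0.55178186 0.1954535  0.134     ] [0.09256225 0.10390497]
paddle [0.44390469 0.15643611 0.092     ] [-0.01932111  0.07856812]
cl [0.52099203 0.09658454 0.1       ] [0.04974808 0.00961802]
cl2 [0.3812821  0.07769837 0.1       ] [-0.09122553  0.00820496]
cr [ 0.40295192 -0.12844678  0.1       ] [-0.09528984 -0.19903617]
cr2 [ 0.55063303 -0.10855805  0.1       ] [ 0.05371773 -0.19761691]
fence [ 0.47542516 -0.12048636  0.095     ] [-0.02238887 -0.20012559]
[ 6.03004549e-02  8.54587773e-05 -1.57614731e+00]
```

{"fn": "step_arm", "kwargs": {"motion": [[[-7.5,-2.44,0],2.46],[[-7.5,-2.44,0],2.46],[[-7.5,-2.44,0],2.46],[[-7.5,-2.44,0],2.46],[[-7.5,-2.44,0],2.46],[[-7.5,-2.44,0],2.46],[[-7.5,-2.44,0],2.46],[[-7.5,-2.44,0],2.46],[[-7.5,-2.44,0],2.46],[[-7.5,-2.44,0],2.46]], "hand": 0}}

```text
time: 1.35
tool_pos: [0.5544, 0.1958, 0.2429]
tool_rot: [-3.14, 0.001, 0.9]
contact_force: [-0.7, 0.3, -0.7]
opening: 0.0918
grip_force: 0.0
```

{"fn": "step_arm", "kwargs": {"motion": [[[0,0,0],0.58],[[0,0,0],0.58],[[0,0,0],0.58],[[0,0,0],0.58],[[0,0,0],0.58]]}}

```text
time: 1.98
tool_pos: [0.5542, 0.1965, 0.2435]
tool_rot: [-3.141, 0.0, 0.331]
contact_force: [-1.3, -0.5, -0.3]
opening: 0.092
grip_force: 0.0
```

```bash
python3 - <<'E'
from cell import robot
import cv2,numpy as np
s=robot.observe();c=robot.read_camera("wrist");cv2.imwrite("pics/w1.png",c["pixels"][:,:,::-1])
np.savez("w1.npz",K=c["intrinsics"],T=c["T_tool_cam"],p=s["tool_pos"],r=s["tool_rot"])
print(s["tool_pos"],s["tool_rot"],s["qpos"],s["contact_force"],np.round(c["T_tool_cam"],3).tolist(),np.round(c["intrinsics"],1).tolist(),list(c))
E
```

```text
[0.55416441 0.19649846 0.24348496] [-3.14144656e+00  4.54646191e-04  3.31034295e-01] [2.10400234e-01 4.58939401e-01 1.34279911e+00 9.27682115e-05
 1.34032307e+00 1.45014109e+00] [-1.25303708 -0.51422652 -0.3453088 ] [[0.0, 0.951, 0.311, 0.085], [1.0, -0.0, 0.001, 0.001], [0.001, 0.311, -0.951, -0.142], [0.0, 0.0, 0.0, 1.0]] [[308.6, 0.0, 316.9], [0.0, 308.6, 198.1], [0.0, 0.0, 1.0]] ['pixels', 'intrinsics', 'T_tool_cam']
```

View pics/w1.png

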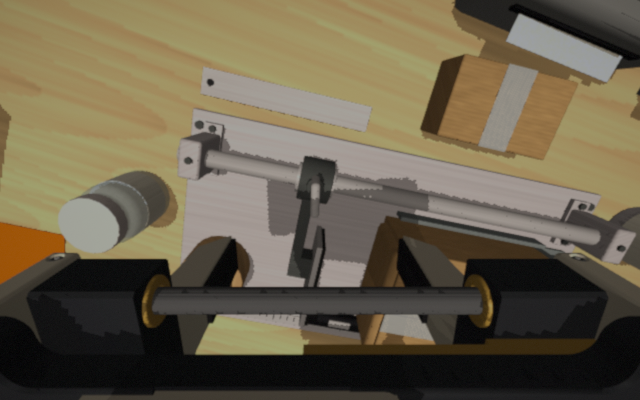

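The tab is at about (316,190) in the wrist view, nearly vertical in the image, so it is almost aligned with tool x. I'll zoom in.

```bash
python3 - <<'E'
import cv2
im=cv2.imread("pics/w1.png")[145:235,270:370]
cv2.imwrite("pics/w1c.png",cv2.resize(im,None,fx=6,fy=6,interpolation=cv2.INTER_CUBIC))
E
```

```text
(no output)
```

View pics/w1c.png

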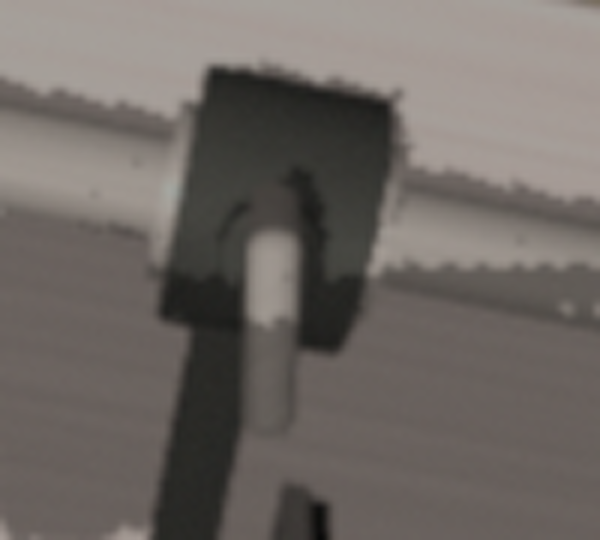

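```bash
python3 - <<'E'
from h import *
d=np.load("w1.npz");Rt=R.from_euler("xyz",d["r"]).as_matrix();T=d["T"]
Rm=Rt@T[:3,:3];p=d["p"]+Rt@T[:3,3]
w=lambda q,z:ray(d["K"],p,Rm,(q[0]/6+270-.4,q[1]/6+145-.4),z)
for n,q,z in[("bot",(268,432),.134),("mid",(272,322),.134),("top",(273,232),.134),("top low",(273,232),.102)]:
    P=w(q,z);print(n,P.round(4),(Rt.T@(P-d["p"])).round(4))
w2=lambda q,z:ray(d["K"],p,Rm,q,z)
a,b=w2((188,159),.084),w2((618,242),.084)
print(a,b,np.linalg.norm(a-b),np.arctan2(a[1]-b[1],a[0]-b[0])-np.pi/2)
E
```

```text
bot [0.5398 0.1934 0.134 ] [-0.0146 -0.0017  0.1095]
mid [0.5559 0.1983 0.134 ] [ 0.0023 -0.0011  0.1095]
top [0.5686 0.2025 0.134 ] [ 0.0156 -0.0009  0.1095]
top low [0.5602 0.1998 0.102 ] [ 0.0068 -0.0012  0.1415]
[0.53813703 0.32487872 0.084     ] [ 0.5995464 -0.1310965  0.084    ] 0.46009185061502395 0.13387148040948738
```

{"fn": "step_arm", "kwargs": {"motion": [[[0,-0.02,0.8],0.027],[[0,-0.02,1.6],0.027],[[0,-0.02,2.1],0.027],[[0,-0.02,2.1],0.027],[[0,-0.02,2.1],0.027]]}}

```text
time: 2.65
tool_pos: [0.5548, 0.1979, 0.1191]
tool_rot: [3.141, -0.002, 0.302]
contact_force: [0.1, 0.1, 0.7]
opening: 0.0916
grip_force: 0.0
```

{"fn": "step_arm", "kwargs": {"motion": [[[0,0,0],0],[[0,0,0],0],[[0,0,0],0],[[0,0,0],0],[[0,0,0],0],[[0,0,0],0]], "hand": 255, "squeeze": 15}}

```text
time: 3.4
tool_pos: [0.5539, 0.1976, 0.1177]
tool_rot: [-3.142, 0.0, 0.301]
contact_force: [0.2, -0.6, 0.1]
opening: 0.0363
grip_force: 0.0
```

{"fn": "step_arm", "kwargs": {"motion": [[[0,0,0],0],[[0,0,0],0],[[0,0,0],0],[[0,0,0],0],[[0,0,0],0],[[0,0,0],0]]}}

```text
time: 4.15
tool_pos: [0.5537, 0.1982, 0.1177]
tool_rot: [-3.141, -0.0, 0.301]
contact_force: [-1.4, 5.5, 0.7]
opening: 0.0077
grip_force: 15.0
```

```bash
python3 - <<'E'
from cell import robot
s=robot.observe();print({k:s[k] for k in("qpos","tool_pos","tool_rot","contact_force","torque","opening","grip_force")})
E
```

```text
{'qpos': array([2.13023155e-01, 5.77288619e-01, 1.51125634e+00, 1.13716950e-03,
       1.05310680e+00, 1.48240924e+00]), 'tool_pos': array([0.55368211, 0.19823546, 0.11770807]), 'tool_rot': array([-3.14060314e+00, -2.80771094e-05,  3.00847440e-01]), 'contact_force': array([-1.39158607,  5.46080162,  0.66588797]), 'torque': array([ 0.84211398,  0.3384476 , -0.03285241]), 'opening': 0.007746272220521009, 'grip_force': 14.997107662784401}
```

{"fn": "step_arm", "kwargs": {"motion": [[[0,0,0],-0.18],[[0,0,0],-0.36],[[0,0,0],-0.54],[[0,0,0],-0.72],[[0,0,0],-0.9],[[0,0,0],-1.08],[[0,0,0],-1.25],[[0,0,0],-1.35],[[0,0,0],-1.35],[[0,0,0],-1.35]]}}

```text
time: 5.4
tool_pos: [0.5535, 0.1973, 0.1177]
tool_rot: [-3.141, 0.001, 1.649]
contact_force: [-3.1, 0.4, 2.0]
opening: 0.0079
grip_force: 15.0
```

```bash
cat > st.py <<'E'
from cell import robot
import numpy as np
s=robot.observe();y=np.array([-np.sin(.123),np.cos(.123),0]);x=np.array([y[1],-y[0],0])
o=np.array([.4728,.0809,0])
print("jig pos",(x@(s["tool_pos"]-o)).round(4),(y@(s["tool_pos"]-o)).round(4),"F jig x,y",x@s["contact_force"],y@s["contact_force"],"tz",s["torque"],"rot",s["tool_rot"],"op",s["opening"],s["grip_force"],s["qvel"].round(3).max())
E
python3 st.py
```

```text
jig pos 0.0944 0.1056 F jig x,y -2.9990513868699815 0.7584199220483511 tz [-0.10075068  0.57359291  0.02312533] rot [-3.14062375e+00  5.70952549e-04  1.64903335e+00] op 0.007893346512649703 15.003799886908382 0.001
```

{"fn": "step_arm", "kwargs": {"motion": [[[0,0,0],0],[[0,0,0],0],[[-0.1,0.0045,0],0],[[-0.2,0.009,0],0],[[-0.3,0.0135,0],0],[[-0.4,0.018,0],0],[[-0.5,0.0225,0],0],[[-0.6,0.027,0],0],[[-0.65,0.029,0],0],[[-0.67,0.03,0],0]], "squeeze": 40}}

```text
time: 6.65
tool_pos: [0.5585, 0.1573, 0.1176]
tool_rot: [-3.141, -0.0, 1.65]
contact_force: [-5.8, 0.5, 2.5]
opening: 0.0076
grip_force: 40.0
```

```bash
python3 st.py
```

```text
jig pos 0.0944 0.0653 F jig x,y -5.715961684110725 1.2137776614438693 tz [0.06972929 0.91235251 0.04918831] rot [-3.14057910e+00 -1.93065751e-04  1.65021372e+00] op 0.007576870846009058 39.99992071185261 0.005
```

{"fn": "step_arm", "kwargs": {"motion": [[[-0.03,0,0],0],[[-0.06,0,0],0],[[-0.1,0,0],0],[[-0.1,0,0],0]]}}

```text
time: 7.15
tool_pos: [0.5592, 0.1513, 0.1177]
tool_rot: [-3.141, 0.0, 1.651]
contact_force: [-4.5, -0.8, 2.3]
opening: 0.0074
grip_force: 40.0
```

{"fn": "step_arm", "kwargs": {"motion": [[[-0.025,0.001,0],0],[[-0.05,0.002,0],0],[[-0.05,0.002,0],0],[[-0.05,0.002,0],0]]}}

```text
time: 7.65
tool_pos: [0.5596, 0.1486, 0.1177]
tool_rot: [-3.141, 0.0, 1.651]
contact_force: [-4.5, -0.5, 1.8]
opening: 0.0079
grip_force: 40.0
```

{"fn": "step_arm", "kwargs": {"motion": [[[-0.025,0.001,0],0],[[-0.05,0.002,0],0],[[-0.05,0.002,0],0],[[-0.05,0.002,0],0]]}}

```text
time: 8.15
tool_pos: [0.5599, 0.1456, 0.1177]
tool_rot: [-3.141, 0.0, 1.651]
contact_force: [-5.4, -0.6, 2.2]
opening: 0.0079
grip_force: 40.0
```

{"fn": "step_arm", "kwargs": {"motion": [[[-0.015,0.0005,0],0],[[-0.03,0.001,0],0],[[-0.03,0.001,0],0]]}}

```text
time: 8.52
tool_pos: [0.5602, 0.1439, 0.1176]
tool_rot: [-3.141, -0.0, 1.651]
contact_force: [-4.6, 0.7, 1.2]
opening: 0.0076
grip_force: 40.0
```

{"fn": "step_arm", "kwargs": {"motion": [[[-0.015,0.0005,0],0],[[-0.03,0.001,0],0],[[-0.03,0.001,0],0]]}}

```text
time: 8.9
tool_pos: [0.5604, 0.1421, 0.1177]
tool_rot: [-3.141, 0.0, 1.651]
contact_force: [-4.8, 0.4, 3.1]
opening: 0.0079
grip_force: 40.0
```

{"fn": "step_arm", "kwargs": {"motion": [[[-0.015,0.0005,0],0],[[-0.03,0.001,0],0],[[-0.03,0.001,0],0]]}}

```text
time: 9.28
tool_pos: [0.5606, 0.1403, 0.1176]
tool_rot: [-3.141, 0.0, 1.651]
contact_force: [-4.9, 0.7, 0.8]
opening: 0.0077
grip_force: 40.0
```

{"fn": "step_arm", "kwargs": {"motion": [[[-0.015,0.0005,0],0],[[-0.03,0.001,0],0],[[-0.03,0.001,0],0]]}}

```text
time: 9.65
tool_pos: [0.5608, 0.1386, 0.1177]
tool_rot: [-3.141, -0.0, 1.651]
contact_force: [-4.7, 0.5, 2.5]
opening: 0.0077
grip_force: 40.0
```

{"fn": "step_arm", "kwargs": {"motion": [[[-0.015,0.0005,0],0],[[-0.03,0.001,0],0],[[-0.03,0.001,0],0]]}}

```text
time: 10.02
tool_pos: [0.561, 0.1368, 0.1177]
tool_rot: [-3.141, -0.0, 1.651]
contact_force: [-5.1, 0.6, 1.2]
opening: 0.008
grip_force: 40.0
```

{"fn": "step_arm", "kwargs": {"motion": [[[-0.015,0.0005,0],0],[[-0.03,0.001,0],0],[[-0.03,0.001,0],0]]}}

```text
time: 10.4
tool_pos: [0.5612, 0.135, 0.1176]
tool_rot: [-3.141, -0.0, 1.651]
contact_force: [-4.6, -0.6, 1.7]
opening: 0.0077
grip_force: 40.0
```

{"fn": "step_arm", "kwargs": {"motion": [[[-0.015,0.0005,0],0],[[-0.03,0.001,0],0],[[-0.03,0.001,0],0]]}}

```text
time: 10.78
tool_pos: [0.5615, 0.1332, 0.1177]
tool_rot: [-3.141, -0.0, 1.651]
contact_force: [-4.8, -0.8, 0.7]
opening: 0.0078
grip_force: 40.0
```

{"fn": "step_arm", "kwargs": {"motion": [[[-0.015,0.0005,0],0],[[-0.03,0.001,0],0],[[-0.03,0.001,0],0]]}}

```text
time: 11.15
tool_pos: [0.5617, 0.1316, 0.1177]
tool_rot: [-3.142, -0.0, 1.651]
contact_force: [-4.4, 2.0, 1.1]
opening: 0.0076
grip_force: 40.0
```

```bash
python3 st.py
```

```text
jig pos 0.0944 0.0394 F jig x,y -4.170870857547666 2.494107806491418 tz [ 0.20197078  0.89638828 -0.04312541] rot [-3.14151639e+00 -4.41022770e-04  1.65071972e+00] op 0.007565813076409138 39.998159212991595 0.002
```

{"fn": "step_arm", "kwargs": {"motion": [[[-0.01,0.0005,0],0],[[-0.02,0.001,0],0],[[-0.02,0.001,0],0]]}}

```text
time: 11.52
tool_pos: [0.5617, 0.1309, 0.1176]
tool_rot: [-3.141, -0.001, 1.651]
contact_force: [-4.8, 3.8, 1.0]
opening: 0.0077
grip_force: 40.0
```

```bash
python3 st.py
```

```text
jig pos 0.0944 0.0388 F jig x,y -4.246983263142795 4.3692299290318894 tz [0.51791828 0.96696897 0.02086149] rot [-3.14145227e+00 -1.15801227e-03  1.65076623e+00] op 0.007656652091155646 39.99822763726115 0.002
```

{"fn": "step_arm", "kwargs": {"motion": [[[-0.01,0.0005,0],0],[[-0.02,0.001,0],0],[[-0.02,0.001,0],0]]}}

```text
time: 11.9
tool_pos: [0.5619, 0.1299, 0.1177]
tool_rot: [-3.142, -0.001, 1.651]
contact_force: [-4.2, 3.4, 1.5]
opening: 0.0076
grip_force: 40.0
```

{"fn": "step_arm", "kwargs": {"motion": [[[-0.008,0.0005,0],0],[[-0.015,0.001,0],0],[[-0.015,0.001,0],0]]}}

```text
time: 12.28
tool_pos: [0.562, 0.129, 0.1177]
tool_rot: [-3.141, -0.001, 1.651]
contact_force: [-5.6, 3.5, 0.5]
opening: 0.0079
grip_force: 40.0
```

```bash
python3 st.py
```

```text
jig pos 0.0944 0.0368 F jig x,y -5.1011631614485164 4.16422441084356 tz [0.60595512 0.91961726 0.00535074] rot [-3.14149464e+00 -1.37905380e-03  1.65083419e+00] op 0.007852230528548589 39.99806951265782 0.002
```

{"fn": "step_arm", "kwargs": {"motion": [[[-0.01,0.0005,0],0],[[-0.018,0.001,0],0],[[-0.018,0.001,0],0]]}}

```text
time: 12.65
tool_pos: [0.5621, 0.1279, 0.1177]
tool_rot: [-3.141, -0.001, 1.651]
contact_force: [-5.2, 4.7, 0.6]
opening: 0.0075
grip_force: 40.0
```

```bash
python3 st.py
```

```text
jig pos 0.0944 0.0357 F jig x,y -4.541403328446712 5.259852933509537 tz [ 0.56617332  0.9638734  -0.05556628] rot [-3.14146792e+00 -1.39510751e-03  1.65078242e+00] op 0.007541250306917017 39.99824970960617 0.0
```

{"fn": "step_arm", "kwargs": {"motion": [[[-0.008,0.0005,0],0],[[-0.015,0.001,0],0],[[-0.015,0.001,0],0]]}}

```text
time: 13.02
tool_pos: [0.5622, 0.1275, 0.1177]
tool_rot: [-3.141, -0.002, 1.651]
contact_force: [-5.3, 6.5, 0.9]
opening: 0.0078
grip_force: 40.0
```

```bash
python3 st.py
```

```text
jig pos 0.0944 0.0352 F jig x,y -4.446296348237446 7.122891397362821 tz [ 0.89720825  0.93569294 -0.03840818] rot [-3.14144116e+00 -2.03406281e-03  1.65079224e+00] op 0.007755296434917082 39.99821611214429 0.001
```

{"fn": "step_arm", "kwargs": {"motion": [[[-0.006,0,0],0],[[-0.012,0,0],0],[[-0.012,0,0],0],[[-0.012,0,0],0]]}}

```text
time: 13.52
tool_pos: [0.5622, 0.1272, 0.1177]
tool_rot: [-3.142, -0.003, 1.651]
contact_force: [-5.4, 8.8, 0.8]
opening: 0.0073
grip_force: 40.0
```

```bash
python3 st.py
```

```text
jig pos 0.0944 0.035 F jig x,y -4.329624610138311 9.376230371166251 tz [1.1742266  0.95351604 0.03601629] rot [-3.14152068e+00 -2.63815786e-03  1.65085530e+00] op 0.007263829183506639 39.997927537187934 0.001
```

{"fn": "step_arm", "kwargs": {"motion": [[[-0.006,0,0],0],[[-0.01,0,0],0],[[-0.01,0,0],0],[[-0.01,0,0],0]]}}

```text
time: 14.02
tool_pos: [0.5622, 0.127, 0.1177]
tool_rot: [3.142, -0.003, 1.651]
contact_force: [-5.4, 9.3, 1.2]
opening: 0.0077
grip_force: 40.0
```

```bash
python3 st.py; python3 -c "
from cell import robot
import numpy as np
F=[]
for i in range(6):
    robot.read_camera('top');F.append(robot.observe()['contact_force'])
F=np.array(F);print((F@[-.1227,.9924,0]).round(2))"
```

```text
jig pos 0.0944 0.0347 F jig x,y -4.2142084479606945 9.942022521065175 tz [1.41993327 0.99284081 0.03114359] rot [ 3.14159184 -0.00321347  1.65090984] op 0.0077405768685856625 39.99777249991894 0.001
[9.74 9.68 9.3  9.64 9.41 9.52]
```

{"fn": "step_arm", "kwargs": {"motion": [[[-0.005,0,0],0],[[-0.005,0,0],0.15],[[-0.005,0,0],0.3],[[-0.005,0,0],0.45],[[-0.005,0,0],0.6],[[-0.005,0,0],0.6],[[-0.005,0,0],0.6]]}}

```text
time: 15.2
tool_pos: [0.5624, 0.1268, 0.1177]
tool_rot: [-3.14, -0.003, 1.051]
contact_force: [-4.5, 10.1, 0.5]
opening: 0.0076
grip_force: 40.0
```

```bash
python3 st.py; python3 -c "
from cell import robot
import numpy as np
F=[]
for i in range(6):
    robot.read_camera('top');F.append(robot.observe()['contact_force'])
F=np.array(F);print((F@[-.1227,.9924,0]).round(2))"
```

```text
jig pos 0.0946 0.0345 F jig x,y -3.259179351243164 10.581592587667688 tz [ 1.51512305  0.93974915 -0.04735618] rot [-3.13999804e+00 -3.01807313e-03  1.05070101e+00] op 0.007556177273406345 39.99684560112655 -0.0
[11.16 10.43 10.27 10.01 10.67  9.94]
```

{"fn": "step_arm", "kwargs": {"motion": [[[0,0,0],0.15],[[0,0,0],0.3],[[0,0,0],0.45],[[0,0,0],0.6],[[0,0,0],0.7],[[0,0,0],0.77],[[0,0,0],0.77],[[0,0,0],0.77]]}}

```text
time: 16.5
tool_pos: [0.5626, 0.1265, 0.1177]
tool_rot: [-3.139, -0.001, 0.281]
contact_force: [-4.4, 8.9, 0.2]
opening: 0.0074
grip_force: 40.0
```

```bash
python3 st.py; python3 -c "
from cell import robot
import numpy as np
F=[]
for i in range(6):
    robot.read_camera('top');F.append(robot.observe()['contact_force'])
F=np.array(F);print((F@[-.1227,.9924,0]).round(2))"
```

```text
jig pos 0.0947 0.0343 F jig x,y -3.257974534806609 9.324492070913562 tz [ 1.43219654  0.97918764 -0.01793626] rot [-3.13873078e+00 -1.27851132e-03  2.80775961e-01] op 0.007405682880808378 39.996942803263664 0.001
[9.7  9.52 9.   9.46 9.16 9.53]
```

{"fn": "step_arm", "kwargs": {"motion": [[[-0.002,-0.015,0],0],[[-0.005,-0.03,0],0],[[-0.005,-0.03,0],0]]}}

```text
time: 17.18
tool_pos: [0.5625, 0.1267, 0.1177]
tool_rot: [-3.141, -0.002, 0.281]
contact_force: [0.4, 4.8, -2.5]
opening: 0.0077
grip_force: 40.0
```

```bash
python3 st.py
```

```text
jig pos 0.0946 0.0345 F jig x,y 0.9665259327034483 4.722562651278523 tz [ 0.69011861  0.26994368 -0.04615055] rot [-3.14120087e+00 -1.88701380e-03  2.80706577e-01] op 0.007731446974654329 39.99706731643528 0.002
```

{"fn": "step_arm", "kwargs": {"motion": [[[0.003,-0.012,0],0],[[0.003,-0.025,0],0],[[0.003,-0.025,0],0]]}}

```text
time: 17.55
tool_pos: [0.5624, 0.1269, 0.1178]
tool_rot: [3.14, -0.001, 0.281]
contact_force: [3.4, -2.9, -4.7]
opening: 0.0077
grip_force: 40.0
```

{"fn": "step_arm", "kwargs": {"motion": [[[0,0,0],0],[[0,0,0],0],[[0,0,0],0],[[0,0,0],0]], "hand": 120}}

```text
time: 18.05
tool_pos: [0.5615, 0.1278, 0.1179]
tool_rot: [-3.141, -0.0, 0.281]
contact_force: [0.3, 0.7, 1.0]
opening: 0.0433
grip_force: 0.0
```

```bash
python3 st.py
```

```text
jig pos 0.0938 0.0357 F jig x,y 0.3305532694049812 0.6319803336487603 tz [-0.06316615  0.15092449  0.02421166] rot [-3.14149958e+00 -1.26719026e-04  2.80975237e-01] op 0.04325367012372947 0.0 0.002
```

{"fn": "step_arm", "kwargs": {"motion": [[[0,0,-0.3],0],[[0,0,-0.9],0],[[0,0,-1.6],0],[[0,0,-2.1],0],[[0,0,-2.1],0],[[0,0,-2.1],0]], "hand": 0}}

```text
time: 18.8
tool_pos: [0.5609, 0.1277, 0.2427]
tool_rot: [-3.141, 0.002, 0.281]
contact_force: [-0.7, -0.4, -0.7]
opening: 0.092
grip_force: 0.0
```

```bash
python3 - <<'E'
from cell import robot
import cv2,numpy as np
c=robot.read_camera("wrist");im=c["pixels"][100:300,220:480,::-1]
t=robot.read_camera("top")["pixels"][160:290,205:395,::-1]
a=cv2.resize(im,(520,400),interpolation=cv2.INTER_CUBIC)
cv2.imwrite("pics/w2.png",a);print(robot.observe()["tool_rot"],robot.observe()["tool_pos"])
E
```

```text
[-3.14094539e+00  2.79040277e-03  2.80766437e-01] [0.5608545  0.12767073 0.24214226]
```

View pics/w2.png

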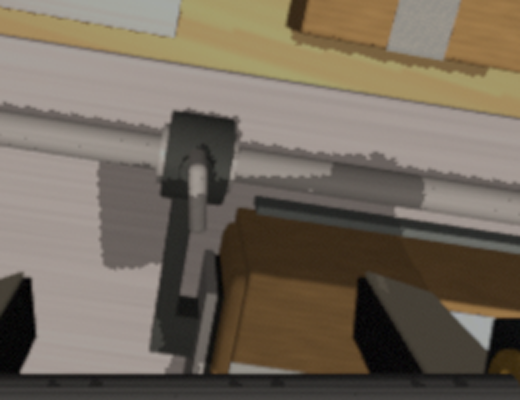

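The tab at (197,195) is upright in the image, so it is aligned with the tool and the screw is at about 0.16 rad. The paddle at (210,290) is on the carton's bulged panel, and the gripper is clear.

```bash
python3 -c "
from cell import robot
print(robot.hand_in())"
```

```text
the job is handed in; nothing more can be done
None
```

I set the end stop and handed the job in: the carton is pushed home against the fence under roughly 9–10 N (estimated from the wrist force), the thumb screw is tight at about 0.16 rad, and the gripper is clear; hand-in returned no verdict.

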